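# Stake a keyboard key in the bench press

### The arm

A 6-joint arm with a two-finger parallel gripper is mounted at the origin on the work surface. World frame = base frame: x ahead of the robot, y to its left, z up, the work surface at z = 0. Lengths are in mm, angles in rad, forces in N, time in s.
With the tool pointing down it reaches from about 400 to 925 mm from the base axis. Payload 12.5 kg.
Tool frame: the origin (TCP) lies midway between the tips of the shut fingers; the grasp point (between the pads) lies 19 mm behind it; z points along the fingers, x is the direction in which the jaws open and shut, and the axes are right-handed (so a half turn about z gives the same grasp; the last joint's range is limited). The gripper opens to 95 mm and grips with 3 to 60 N. Pads are 20 mm wide; open, the fingers measure 119 mm over their backs; the gripper's body (75 mm by 180 mm) begins 59 mm behind the grasp point.
Start: joints at [-1.32, 0.491, 1.559, -0, 1.092, -0.106], TCP at [218.322, -585.647, 214.661] pointing down, gripper open.
Joint ranges: [-3.1, 3.1], [-0.84, 2.19], [0.05, 2.79], [-1.13, 4.28], [0.06, 2.93], [-2.69, 2.69]. Speed limits (rad/s): [2.22, 2.22, 2.79, 3.14, 3.14, 3.14].

### API

Orientations are given as a unit quaternion [x, y, z, w].
In Python, from rig import arm gives the robot as it stands. Calls block until the motion is done:
- arm.move_ptp(position, orientation): joint-space move of the TCP to a pose.
- arm.servo_line(position, speed=150, rot=None, stop_force=None): straight line of the TCP; rot=None keeps the orientation; speed is the mean speed in mm/s. With stop_force (N) it stops when the force on the tool has changed by that much, and returns True; else False.
- arm.move_joints(angles): joint-space move.
- arm.gripper_open() and arm.gripper_close(grip_force=None): open the fingers fully, or close them until they stop; grip_force is the grip in N (None keeps the last).
- arm.hold(seconds).
- arm.ik(position, orientation): joint angles nearest the present ones, or None.
- arm.get_obs(): the state.
- arm.read_camera(name): name is "scene" or "top"; returns a dict with "color" (384x512x3 uint8, blue, green, red), "depth" (384x512 float32, mm along the optical axis (not along the pixel's ray), 0 where there is no reading), "mtx" (3x3 intrinsics, pixels), "position" and "orientation" of the camera in the world. Camera axes: x right, y up, looking along -z (the intrinsics and any distortion apply to the point x, -y, -z); pixel columns grow to the right and rows downward; lengths in mm; the calibration is good to about 2 mm. A picture is of the moment at which its call begins.
A pose or a line that the arm cannot do raises arm.IKError and nothing moves.
- arm.sign_off(): hands the job in, once; it reports no verdict.
Trained networks look in the newest picture that a camera, given by its name, has taken for a name from the list of things; names that differ only in an ending like _2 or _b are one class to them, and where a whole thing is asked for, a point or a joint stands for the part that bears it (a point fixed in the world has none). Each returns a list of dicts, best first, with "confidence" (0 to 1); they miss things now and then, are a little off and sometimes report something else, mostly with a low value. They report only what shows in the picture. A call takes as long as a camera call. They do not tell look-alikes from the thing itself.
- arm.recognise(target, camera): "point" ([x, y, z] in mm, in world coordinates, good to about 4 mm: the middle of the surface that is visible of it).
- arm.tip_of(target, camera): "point" ([x, y, z] in mm, in world coordinates, good to about 4 mm: a listed point, or the origin of a listed thing).
The state is a dict: "t": time; "q": joint angles; "qvel": joint speeds; "joint_efforts": joint torques, N m; "eef_pos": TCP position; "orientation": TCP orientation; "contact_force": force on the tool from outside, world axes, zero at the start; "torque": the same for the moment, N m; "opening": opening from 0.0 (shut) to 1.0 (fully open).
Only numpy, scipy, OpenCV 4.12 (cv2) and the standard library are available. Lean on these libraries where they do the work, as an engineer would, in place of code of your own. Each camera call takes 0.05 s, during which the arm holds its last target. There are 200 camera calls.

### The job

Put the blue key into the pocket of the little bench press, slide the carriage fully home under the ram, then press the orange button down through its soft first stop to the firm second stop, hold it there for about a second, and let it come all the way back up. Press gently and do not force the button against its stop, and leave the other two keys and the tools where they lie.

Things in the scene. Friction and masses are not known exactly. Their poses are not given: they have to be found in the camera images.
- press: Small grey bench press, fixed. Origin: on the table exactly under the vertical ram axis. y runs along the carriage track from the gate to the red post; z up. Base 110 mm in x, 12 mm thick, y -65 to 205 mm. A gate stands over the origin: bridge 108 mm in x, 36 mm in y, top 80 mm above the table. 
- ram_axis (a point): Point where the ram axis leaves the bridge's top face, 80 mm above the table. The round orange button, 34 mm across, 10 mm thick, flat on top, is centred above it. It is screwed on its rod at an arbitrary height: at rest its top is anywhere from 118 to 134 mm above the table (38 to 54 mm above this point), so find it by touch or sight.
- foot (a joint): First travel of the button, m: 0 up, 0.010 at the soft first stop, where the rubber foot has come down over the key. Soft spring: about 2 N at the start, 5 N at the first stop. Springs back up when released.
- plunger (a joint): Further travel of the button beyond the first stop, m: 0 until about 7 N is applied, then a stiff spring, rising to about 12 N at 0.004, the firm second stop, which is solid. Springs back when released. More than 25 N on the button damages the press.
- carriage (a joint): Travel of the aluminium carriage, m: grows as it slides along the press's -y towards the gate; 0 fully out, 0.100 home against its solid end stop, with the pocket exactly under the ram. Starts 0 to 15 mm in. Slides with about 2.5 N of friction and stays where it is left.
- pocket (a point): Centre of the mouth of the black-floored rectangular pocket in the carriage's top face, 25 mm above the table. Pocket: 42 mm along x, 22 mm along y, 7 mm deep (floor 18 mm above the table). Axes as the press's. The carriage is 64 mm wide in x.
- knob (a point): Point on the axis of the red upright round post on the carriage, 14 mm in diameter, from 25 to 75 mm above the table; this point is 55 mm above the table and 85 mm along +y from the pocket's centre. The post may be gripped or pushed.
- key_blue_center (a point): The key to be staked: a double-width keyboard key with a blue cap on a white switch housing. Cap 38 x 18 x 10 mm on top of a housing 36 x 16 x 8 mm, 18 mm high in all; 20 g. Point: its centre, 9 mm above its underside. x along its length, z up. It lies upright on the table and fits the pocket either way round, housing down.
- key_black_center (a point): A like key with a black cap, not to be moved. Point: its centre; same axes and size.
- key_grey_center (a point): A like key with a grey cap, not to be moved. Point: its centre; same axes and size.
- screwdriver: Blue-handled screwdriver about 200 mm long lying on the table; not to be moved.
- brush: Brush about 160 mm long lying on the table; not to be moved.
Not all that is in view belongs to the job. There is more than one size of the part that bears key_blue_center; the job needs the smallest.

How it is judged (in metres and radians):
On the way, in this order (a step that is already met when the one before it is completed fails the run):
1. the blue key sits upright in the pocket, housing on the pocket floor (horizontal distance between key_blue_center and pocket below 0.005 m and z of key_blue_center in the frame of pocket below 0.0045 m and angle between key_blue_center's own z axis and vertical below 0.1 rad), for 0.2 s.
2. the carriage is fully home with the key in its pocket (value of joint carriage above 0.0975 m and z of key_blue_center in the frame of pocket below 0.0045 m), for 0.2 s.
3. the button is pressed through the first stop to the second and held there, carriage home (value of joint foot above 0.009 m and value of joint plunger above 0.003 m and value of joint carriage above 0.0975 m and horizontal distance between key_blue_center and pocket below 0.005 m), for 0.4 s.
At the end, for the whole second after the job is handed in: The button is fully up again (foot within 1.5 mm, plunger within 1 mm of rest), the carriage is home (within 2.5 mm of its end stop), and the blue key sits upright in the pocket, within 5 mm of its centre and down on its floor (all of step 2 and value of joint foot below 0.0015 m and value of joint plunger below 0.001 m and horizontal distance between key_blue_center and pocket below 0.005 m and angle between key_blue_center's own z axis and vertical below 0.1 rad); the robot touches nothing.
It fails at once if more than 25 N is put on the button (contact force between foot and anything else above 25 N).
It fails at once if one of the other keys or a tool is moved by more than 20 mm (distance of any of key_black_center, key_grey_center, screwdriver, brush from where it was at the start of the episode above 0.02 m).
It fails at once if the button is pressed past its first stop before the carriage is home (value of joint plunger above 0.001 m and value of joint carriage below 0.0975 m).
It also fails if it takes over 67 s, if anything falls off the work surface, if the arm or the gripper's body presses on something with over 40 N, if the wrist force passes 120 N, or if a joint passes its speed limit or range.

## Working session

There is one attempt and no reset: what is moved stays moved. The work goes in short steps, each a Python script; the robot and the scene stay as the last script left them, time stands still between calls to the robot, and variables do not carry over. Pictures are saved under pics/ and viewed, about 8 in all and at most 12, crops included, and the job is handed in when it is done.

```bash
ls; mkdir -p pics
cat > h.py <<'E'
import numpy as np, cv2
from scipy.spatial.transform import Rotation as R
from rig import arm
def cloud(c):
    """world xyz (mm) for each pixel"""
    d=c["depth"]; h,w=d.shape; u,v=np.meshgrid(np.arange(w),np.arange(h)); K=np.array(c["mtx"])
    p=np.stack([(u-K[0,2])/K[0,0]*d,-(v-K[1,2])/K[1,1]*d,-d],-1)
    return R.from_quat(c["orientation"]).apply(p.reshape(-1,3)).reshape(h,w,3)+np.array(c["position"])
def pix(c,P):
    K=np.array(c["mtx"]); q=R.from_quat(c["orientation"]).inv().apply(np.array(P)-c["position"])
    return K[0,0]*q[0]/-q[2]+K[0,2], K[1,1]*q[1]/q[2]+K[1,2]
def down(a):
    """tool pointing down, jaw axis x at world yaw a"""
    x=np.array([np.cos(a),np.sin(a),0]); z=np.array([0,0,-1.]); return R.from_matrix(np.stack([x,np.cross(z,x),z],1)).as_quat()
E
python3 - <<'E'
from h import *
for n in ("top","scene"):
    c=arm.read_camera(n); cv2.imwrite(f"pics/{n}0.png",cv2.resize(c["color"],(768,576)))
    print(n,c["position"],c["mtx"],c.get("dist"))
    for t in ("key_blue_center","key_black_center","key_grey_center","pocket","knob","ram_axis","press","screwdriver","brush"):
        for r in arm.tip_of(t,n): print(t,np.round(r["point"]),round(r["confidence"],2),np.round(pix(c,r["point"])))
o=arm.get_obs();print(o["t"],o["opening"],o["orientation"])
E
```

```text
pics
top [427.14584462 -10.94162076 902.93837086] [[355.51634033   0.         255.31189703]
 [  0.         355.51634033 190.79827173]
 [  0.           0.           1.        ]] None
key_blue_center [623. 182.   8.] 0.67 [182. 174.]
key_blue_center [610. 266.   8.] 0.65 [149. 180.]
key_blue_center [699. 293.  18.] 0.53 [139. 146.]
key_black_center [472. 266.   8.] 0.62 [148. 234.]
key_grey_center [554. 377.   8.] 0.55 [105. 203.]
pocket [560. -33.  24.] 0.91 [266. 195.]
knob [552.  54.  56.] 0.57 [231. 198.]
ram_axis [ 570. -120.   83.] 0.71 [304. 186.]
press [ 568. -120.   -1.] 0.65 [300. 192.]
screwdriver [ 493. -362.   -3.] 0.84 [397. 219.]
screwdriver [ 570. -118.   83.] 0.52 [303. 186.]
brush [ 691. -371.    3.] 0.92 [394. 143.]
brush [ 568. -121.   82.] 0.28 [304. 187.]
scene [1231.03511032  420.04585243  615.89223232] [[407.3862637    0.         254.19484658]
 [  0.         407.3862637  190.3258621 ]
 [  0.           0.           1.        ]] None
key_blue_center [701. 290.  15.] 0.85 [346. 295.]
key_blue_center [611. 264.  13.] 0.75 [350. 262.]
key_blue_center [622. 179.  13.] 0.71 [310. 251.]
key_black_center [473. 273.   9.] 0.43 [374. 227.]
key_grey_center [552. 383.  13.] 0.5 [415. 265.]
pocket [560. -34.  22.] 0.82 [242. 204.]
pocket [ 690. -375.   -0.] 0.33 [106. 198.]
knob [553.  55.  57.] 0.67 [275. 201.]
ram_axis [ 572. -123.   79.] 0.96 [207. 177.]
press [ 574. -123.    2.] 0.9 [209. 202.]
press [560. -34.  22.] 0.31 [241. 204.]
screwdriver [ 490. -359.   -1.] 0.72 [162. 165.]
brush [ 694. -372.    2.] 0.6 [105. 198.]
1.0 0.999634947731926 [ 8.21359972e-01 -5.70410194e-01  7.04531741e-05  3.89505612e-05]
```

View pics/top0.png

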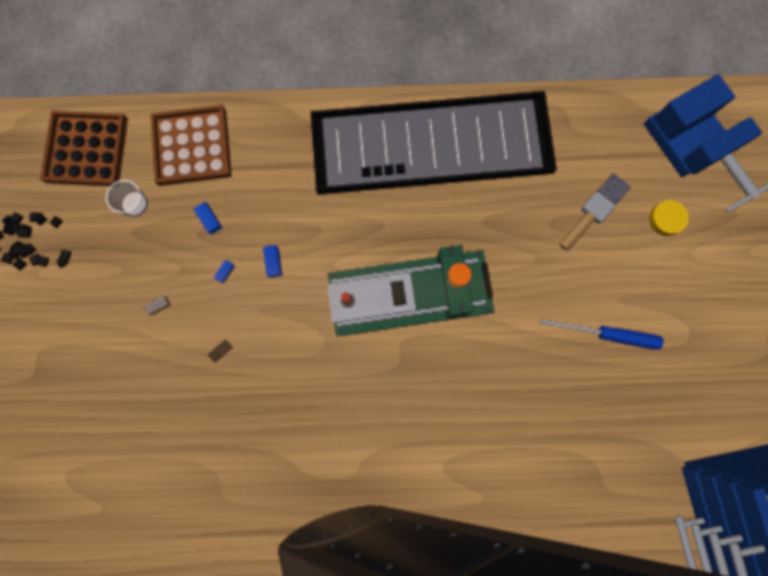

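View pics/scene0.png

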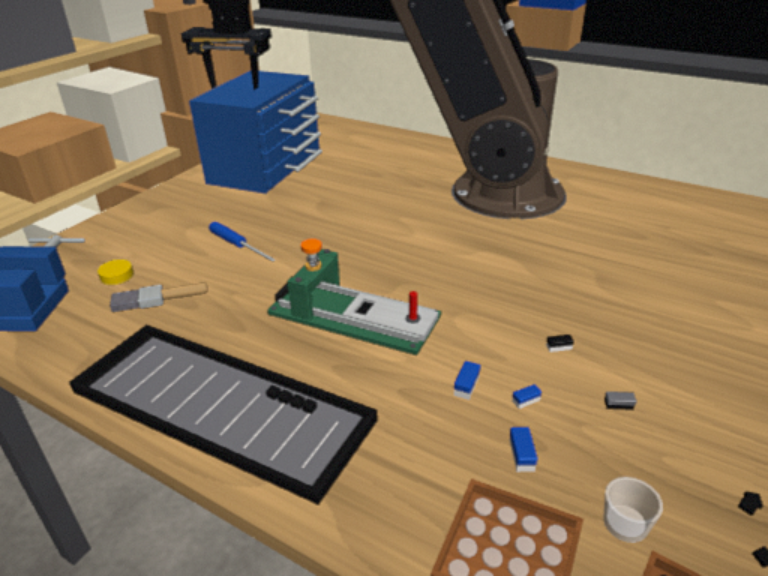

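Run:
```python
from h import *
for n in ("top","scene"):
    c=arm.read_camera(n); W=cloud(c); h=cv2.cvtColor(c["color"],cv2.COLOR_BGR2HSV)
    for nm,m in (("blue",(h[...,0]>95)&(h[...,0]<130)&(h[...,1]>110)&(h[...,2]>50)),("orange/red",((h[...,0]<18)|(h[...,0]>172))&(h[...,1]>150)&(h[...,2]>60))):
        k,l,s,ce=cv2.connectedComponentsWithStats(m.astype(np.uint8))
        for i in range(1,k):
            if s[i,4]<15: continue
            P=W[(l==i)&(c["depth"]>0)]; zt=np.percentile(P[:,2],90); Q=P[P[:,2]>zt-4]
            r=cv2.minAreaRect(Q[:,:2].astype(np.float32))
            print(n,nm,np.round(ce[i]),s[i,4],"ztop %.1f"%zt,"c",np.round(r[0],1),"size",np.round(r[1],1),"ang",round(r[2],1),c["color"][l==i].mean(0).round())
    if n=="scene":
        crop=c["color"][225:320,290:400]; cv2.imwrite("pics/keys.png",cv2.resize(crop,None,fx=6,fy=6,interpolation=cv2.INTER_CUBIC))
```

```text
top blue [466.  85.] 2511 ztop 91.0 c [ 822.3 -550.7] size [119.2  97.3] ang 28.9 [97. 47. 21.]
top blue [138. 145.] 179 ztop 27.1 c [701.8 293.7] size [50.1 22.8] ang 32.2 [156.  68.  32.]
top blue [181. 173.] 180 ztop 27.1 c [622.1 181.3] size [50.7 23.3] ang 7.4 [153.  67.  37.]
top blue [149. 180.] 88 ztop 20.3 c [607.9 264.5] size [16.4 34.2] ang 57.1 [153.  72.  48.]
top blue [421. 225.] 355 ztop 26.2 c [ 477.2 -411.1] size [97.3 19.5] ang 75.8 [134.  53.  21.]
top blue [489. 334.] 2765 ztop 178.4 c [ 234.6 -475.8] size [18.3 84.7] ang 86.5 [67. 34. 16.]
top blue [473. 369.] 78 ztop 37.9 c [ 145.9 -490.9] size [51.4  3.4] ang 10.6 [61. 33. 19.]
top blue [486. 373.] 79 ztop 86.4 c [ 151.9 -489.3] size [39.   3.1] ang 11.4 [61. 32. 17.]
top orange/red [127.  95.] 983 ztop 21.5 c [840.1 329.8] size [131.8 131.6] ang 6.0 [ 34.  60. 103.]
top orange/red [55. 98.] 1497 ztop 20.8 c [839.9 519.4] size [132.9 129.5] ang 85.3 [32. 57. 99.]
top orange/red [116.  93.] 52 ztop 8.6 c [851.9 361.3] size [47.3 16.2] ang 3.2 [ 42.  73. 126.]
top orange/red [127.  97.] 25 ztop 8.4 c [842. 332.] 
[... 739 characters left out ...]
]
scene blue [311. 251.] 230 ztop 24.9 c [625.8 184.1] size [50.8 24.4] ang 8.8 [160.  73.  27.]
scene blue [351. 262.] 136 ztop 18.0 c [612.7 267.6] size [18.  34.7] ang 51.7 [159.  73.  27.]
scene blue [348. 297.] 338 ztop 25.0 c [705.6 295.6] size [51.8 23.5] ang 31.1 [154.  71.  26.]
scene orange/red [207. 164.] 128 ztop 123.2 c [ 572.3 -117.2] size [33.4 31.8] ang 0.9 [ 15. 107. 214.]
scene orange/red [275. 203.] 103 ztop 73.2 c [552.8  57.1] size [12.3 12. ] ang 16.1 [ 22.  31. 151.]
scene orange/red [338. 355.] 2434 ztop 19.2 c [841.1 331. ] size [131.4 129.5] ang 5.8 [ 45.  81. 130.]
scene orange/red [443. 378.] 327 ztop 20.1 c [789.  483.9] size [46.5 32.5] ang 85.4 [ 38.  69. 111.]
```

Three blue-capped keys are in view (scene picture at 512 px): (311,251) at 51x24x25 mm, (348,297) at 52x23x25 mm, and (351,262) at 35x18x18 mm. The last is the smallest and matches the 38x18x18 mm given. I'll confirm it in the crop and measure the press.

View pics/keys.png

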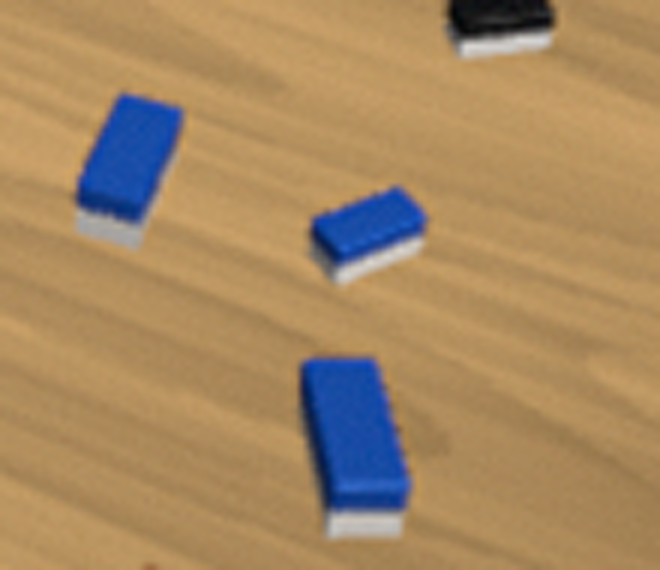

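```bash
cat >> h.py <<'E'
def onplane(c,uv,z):
    """world xy of pixels uv on plane z"""
    K=np.array(c["mtx"]); uv=np.atleast_2d(uv).astype(float)
    r=R.from_quat(c["orientation"]).apply(np.c_[(uv[:,0]-K[0,2])/K[0,0],-(uv[:,1]-K[1,2])/K[1,1],-np.ones(len(uv))])
    p=np.array(c["position"]); return p+r*((z-p[2])/r[:,2])[:,None]
def rect(m,c,z):
    """centre, long/short side, long-axis angle (deg) of mask's outline on plane z"""
    k,l,s,_=cv2.connectedComponentsWithStats(m.astype(np.uint8)); i=1+np.argmax(s[1:,4])
    v,u=np.nonzero(l==i); P=onplane(c,np.c_[u,v],z)[:,:2]; ce=P.mean(0); _,S,V=np.linalg.svd(P-ce,full_matrices=False)
    S=S/np.sqrt(len(P))*12**.5; return np.round(ce,1),np.round(S,1),round(np.degrees(np.arctan2(V[0,1],V[0,0]))%180,1)
E
python3 - <<'E'
from h import *
for n in ("top","scene"):
    c=arm.read_camera(n); W=cloud(c); h=cv2.cvtColor(c["color"],cv2.COLOR_BGR2HSV); X,Y,Z=W[...,0],W[...,1],W[...,2]
    f=lambda x,y,r:(np.hypot(X-x,Y-y)<r)
    T=Z[f(540,220,30)]; print(n,"table z",np.median(T))
    b=(h[...,0]>95)&(h[...,0]<130)&(h[...,1]>110)
    print(" key",rect(b&f(609,266,30)&((Z>12) if n=="scene" else True),c,18))
    print(" pocket dark",rect((h[...,2]<75)&f(560,-33,30)&(h[...,0:1].squeeze()<255),c,25), "V at pocket",h[...,2][f(560,-33,6)].mean())
    al=(h[...,1]<60)&(h[...,2]>90)&f(556,10,95)&(Z>15)&(Z<45); print(" carriage white",rect(al,c,25),"z",np.percentile(Z[al],[5,50,95]).round(1))
    gr=(h[...,0]>50)&(h[...,0]<90)&(h[...,1]>60)&(Z<30)&f(565,-50,190); P=W[gr&(Z>3)][:,:2]; print(" base", cv2.minAreaRect(P.astype(np.float32)))
    o=(h[...,0]<18)&(h[...,1]>150)&f(572,-119,30)&(Z>105); print(" button",rect(o,c,126),"z",np.percentile(Z[o],[10,50,90]).round(1))
    r=((h[...,0]<12)|(h[...,0]>170))&(h[...,1]>130)&f(551,55,25)&(Z>60); print(" post xyz",W[r].mean(0).round(1))
    # height map across carriage in press axes near pocket
    a=0.12; d=np.stack([X-560,Y+33],-1); px=d@[np.cos(a),np.sin(a)]; py=d@[-np.sin(a),np.cos(a)]
    print(" z profile x:",[(k,round(float(np.median(Z[(abs(px-k)<2)&(abs(py)<12)])),1)) for k in range(-60,61,6) if ((abs(px-k)<2)&(abs(py)<12)).any()])
E
```

```text
top table z 0.11710465645330714
 key (array([608.1, 264.6]), array([34. , 16.5]), np.float64(146.0))
 pocket dark (array([560.4, -29.8]), array([37.6, 18. ]), np.float64(8.4)) V at pocket 53.0625
 carriage white (array([554.9,  14.2]), array([144.1,  83.5]), np.float64(97.1)) z [21.4 24.8 27.6]
 base ((630.1177978515625, -42.56687927246094), (242.07981872558594, 265.15081787109375), 6.915826320648193)
 button (array([ 571. , -119.4]), array([30. , 28.9]), np.float64(148.6)) z [121.9 123.9 125.7]
 post xyz [548.6  53.7  72.4]
 z profile x: [(-60, 0.1), (-54, 1.7), (-48, 12.3), (-42, 12.2), (-36, 23.3), (-30, 24.1), (-24, 24.7), (-18, 19.0), (-12, 18.4), (-6, 18.6), (0, 19.6), (6, 18.4), (12, 19.1), (18, 19.3), (24, 26.0), (30, 24.8), (36, 24.1), (42, 15.7), (48, 11.6), (54, 11.9), (60, 0.6)]
scene table z -1.3566848633839754
 key (array([615.4, 267.8]), array([37.9, 19.7]), np.float64(150.6))
 pocket dark (array([566.1, -26.3]), array([31.2, 14.9]), np.float64(7.3)) V at pocket 25.333333333333332
 carriage white (array([566.5,  18.4]), array([152.6,  88.6]), np.float64(94.9)) z [17.  23.  25.1]
 base ((568.219970703125, -46.89668273925781), (110.5760726928711, 269.56829833984375), 8.414651870727539)
 button (array([ 583.7, -109.4]), array([42.4, 29.1]), np.float64(37.7)) z [115.6 121.7 123.4]
 post xyz [554.1  58.   68.9]
 z profile x: [(-36, 22.8), (-30, 23.3), (-24, 23.4), (-18, 20.0), (-12, 17.8), (-6, 17.3), (0, 19.2), (6, 16.5), (12, 17.8), (18, 23.1), (24, 24.1), (30, 24.0), (36, 22.4), (42, 16.0), (48, 10.2), (54, 9.1), (60, 0.5)]
```

The crop shows the smallest blue key at crop (370,235), clearly shorter than its two neighbours at (130,160) and (355,430). I'll pick it up along its length.

Run:
```python
from h import *
a=np.radians(146.5-180)
q=arm.ik([609.5,265.7,150],down(a)); print("ik",np.round(q,2), np.round(arm.ik([560,-30,150],down(np.radians(7.7))),2))
arm.move_ptp([609.5,265.7,150],down(a))
arm.servo_line([609.5,265.7,40],speed=150)
print(arm.servo_line([609.5,265.7,10.5],speed=40,stop_force=6))
arm.gripper_close(12); o=arm.get_obs(); print(o["t"],o["opening"]*95,o["eef_pos"],o["contact_force"])
arm.servo_line([609.5,265.7,120],speed=120); o=arm.get_obs(); print(o["t"],o["opening"]*95)
arm.move_ptp([560.4,-30.2,110],down(np.radians(7.7))); arm.hold(.3)
im=[]
for n in ("top","scene"):
    c=arm.read_camera(n); u,v=pix(c,[560.4,-30.2,60]); u,v=int(u),int(v)
    im.append(cv2.resize(c["color"][v-40:v+40,u-50:u+50],(390,312),interpolation=cv2.INTER_CUBIC))
    W=cloud(c);h=cv2.cvtColor(c["color"],cv2.COLOR_BGR2HSV)
    b=(h[...,0]>95)&(h[...,0]<130)&(h[...,1]>110)&(np.hypot(W[...,0]-560,W[...,1]+30)<40)
    print(n,b.sum(),rect(b,c,112) if b.sum()>5 else "")
    P=W[b]; print(P.mean(0).round(1) if len(P) else "")
cv2.imwrite("pics/held.png",np.hstack(im)); print(arm.get_obs()["eef_pos"],arm.get_obs()["t"])
```

```text
ik [ 0.31  0.61  1.52 -0.    1.01  0.9 ] [-0.17  0.48  1.79 -0.    0.88 -0.31]
False
7.1833 37.94361895463337 [609.50163952 265.67523217  10.47595561] [0.30187729 0.24050285 0.60705093]
8.25 37.81909462021047
top 0 

scene 95 (array([550.6, -29.1]), array([39.6, 15.5]), np.float64(26.6))
[569.4 -23.9 174.6]
[560.47848574 -29.84247789 109.96674337] 9.8
```

View pics/held.png

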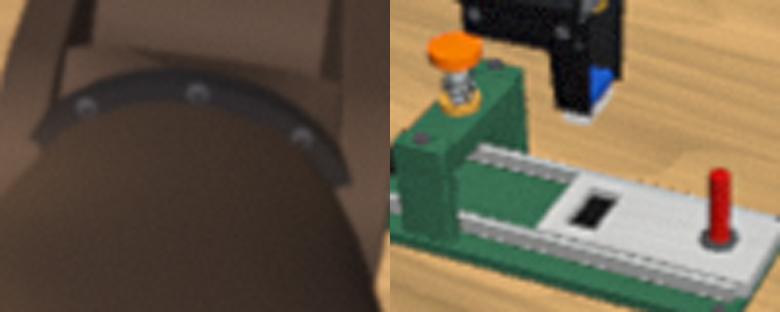

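Run:
```python
from h import *
c=arm.read_camera("scene"); o=arm.get_obs(); e=o["eef_pos"]; s=8
u0,v0=205,160; u1,v1=305,235
im=cv2.resize(c["color"][v0:v1,u0:u1],None,fx=s,fy=s,interpolation=cv2.INTER_CUBIC)
a=np.radians(7.7); Rz=np.array([[np.cos(a),-np.sin(a)],[np.sin(a),np.cos(a)]])
def box(ctr,l,w,z,col):
    P=[np.r_[np.array(ctr)[:2]+Rz@[i*l/2,j*w/2],z] for i,j in ((-1,-1),(1,-1),(1,1),(-1,1))]
    q=np.array([[(u-u0+.5)*s,(v-v0+.5)*s] for u,v in (pix(c,p) for p in P)],np.int32)
    cv2.polylines(im,[q],True,col,1)
zb=e[2]-10.5
box(e,36,16,zb,(0,255,255)); box(e,36,16,zb+8,(0,255,255)); box(e,38,18,zb+18,(255,255,0))
p=[562,-29.3]; box(p,42,22,25,(0,0,255)); 
k=np.array(p)+Rz@[0,85]; box(k,14,14,75,(0,255,0)); box(k,14,14,25,(0,255,0))
r=np.array(p)+Rz@[0,-89]; box(r,108,36,80,(255,0,255))
cv2.imwrite("pics/ov.png",im)
```

```text
(no output)
```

View pics/ov.png

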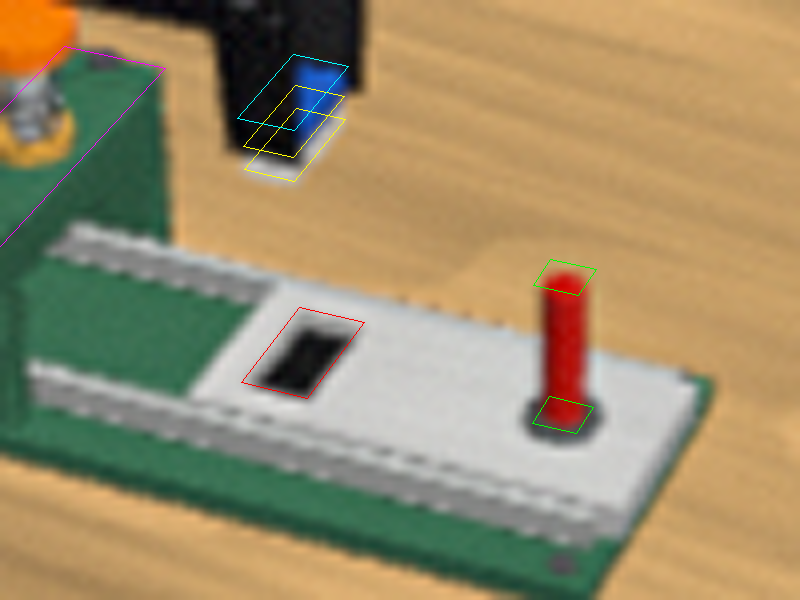

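The key is held by its ends. The model overlay agrees to about 1 mm for the key (295,181), the near pocket corner (307,398) and the post base (563,415). I'll insert at (562, -29.3).

Run:
```python
from h import *
p=np.array([562,-29.3]); a=np.radians(7.7); C=np.array([[np.cos(a),-np.sin(a)],[np.sin(a),np.cos(a)]])
arm.servo_line([*p,45],speed=60,rot=down(a)); ok=False
for d in ((0,0),(0,2),(0,-2),(2,0),(-2,0),(2,2),(-2,-2)):
    q=p+C@np.array(d,float)
    arm.servo_line([*q,38],speed=40)
    hit=arm.servo_line([*q,29.3],speed=20,stop_force=4); o=arm.get_obs()
    print(d,hit,np.round(o["eef_pos"],1),np.round(o["contact_force"],1),o["t"])
    if o["eef_pos"][2]<32: ok=True; break
if ok:
    arm.gripper_open(); arm.servo_line([*o["eef_pos"][:2],110],speed=120)
    c=arm.read_camera("scene"); u,v=(int(t) for t in pix(c,[560,-20,30]))
    cv2.imwrite("pics/placed.png",cv2.resize(c["color"][v-35:v+35,u-50:u+50],None,fx=7,fy=7,interpolation=cv2.INTER_CUBIC))
    W=cloud(c);h=cv2.cvtColor(c["color"],cv2.COLOR_BGR2HSV)
    b=(h[...,0]>95)&(h[...,0]<130)&(h[...,1]>110)&(np.hypot(W[...,0]-560,W[...,1]+30)<35)
    P=W[b]; print("blue n",b.sum(),"z pct",np.percentile(P[:,2],[5,50,95]).round(1)); print(arm.get_obs()["t"])
```

```text
(0, 0) False [562.  -29.3  29.2] [-0.5  0.6 -0.2] 11.9917
blue n 98 z pct [ 29.8  34.1 265.3]
13.9333
```

View pics/placed.png

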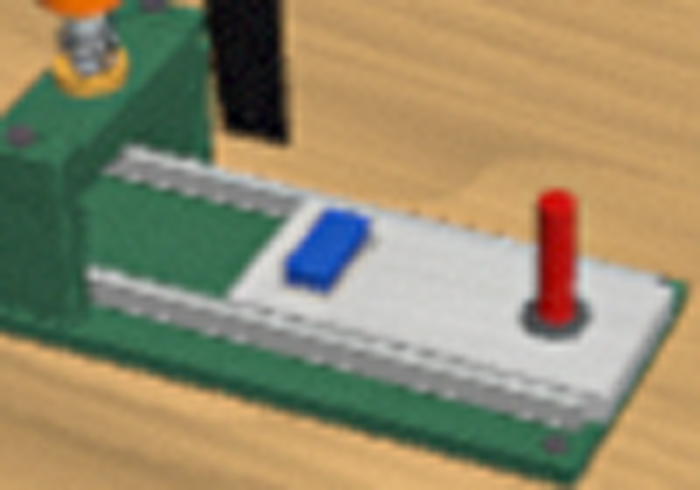

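The key is seated flat in the pocket at (328,250). Next I'll push the carriage home from behind the post.

Run:
```python
from h import *
p=np.array([562,-29.3]); a=np.radians(7.7); C=np.array([[np.cos(a),-np.sin(a)],[np.sin(a),np.cos(a)]])
L=lambda y:p+C@[0,y]
arm.servo_line([*L(0),130],speed=200); arm.servo_line([*L(125),130],speed=200); arm.gripper_close(10)
arm.servo_line([*L(125),48],speed=120)
def st(m,hit):
    o=arm.get_obs(); y=(C.T@(np.array(o["eef_pos"])[:2]-p))[1]; print(m,hit,"y %.1f"%y,np.round(o["contact_force"],1),o["t"]); return y
st("contact",arm.servo_line([*L(98),48],speed=40,stop_force=8))
st("mid",arm.servo_line([*L(26),48],speed=40,stop_force=10))
y=st("end",arm.servo_line([*L(-6),48],speed=12,stop_force=9))
arm.hold(.3); st("held",0)
arm.servo_line([*L(y+25),48],speed=80); arm.servo_line([*L(y+25),180],speed=200)
arm.servo_line([*L(y+70),250],speed=200)
c=arm.read_camera("scene"); u,v=(int(t) for t in pix(c,[566,-70,60]))
cv2.imwrite("pics/home.png",cv2.resize(c["color"][v-40:v+40,u-50:u+50],None,fx=7,fy=7,interpolation=cv2.INTER_CUBIC))
c2=arm.read_camera("top"); u,v=(int(t) for t in pix(c2,[566,-70,60]))
cv2.imwrite("pics/home_top.png",cv2.resize(c2["color"][v-40:v+40,u-50:u+50],None,fx=7,fy=7,interpolation=cv2.INTER_CUBIC))
for n,cc in (("scene",c),("top",c2)):
    W=cloud(cc);h=cv2.cvtColor(cc["color"],cv2.COLOR_BGR2HSV)
    r=((h[...,0]<12)|(h[...,0]>170))&(h[...,1]>130)&(np.hypot(W[...,0]-572,W[...,1]+120)<140)&(np.hypot(W[...,0]-572,W[...,1]+120)>30)&(W[...,2]>50)
    o=(h[...,0]<20)&(h[...,1]>150)&(np.hypot(W[...,0]-572,W[...,1]+119)<30)&(W[...,2]>105)
    print(n,"post",W[r].mean(0).round(1) if r.any() else None,"button",W[o].mean(0).round(1), "topz",np.percentile(W[o][:,2],90) if o.any() else None)
print("expected post",L(-89+85),arm.get_obs()["t"])
```

```text
contact False y 97.9 [0.1 0.3 0.5] 18.125
mid False y 26.0 [-1.3  1.1 -0.1] 20.075
end True y 11.9 [0.3 4.2 2.4] 21.45
held 0 y 11.9 [0.2 2.4 1.8] 21.75
scene post [566.3 -31.7  64.6] button [ 576.4 -115.2  120.7] topz 123.31435871827559
top post [559.1 -35.7  71.9] button [ 571.4 -119.8  123.7] topz 125.74346630725131
expected post [562.53594474 -33.2639328 ] 23.6833
```

View pics/home.png

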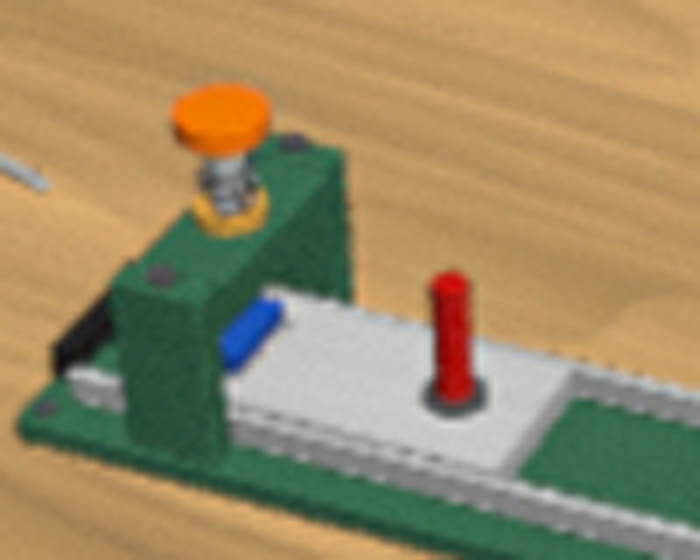

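The stop is sharp, the post measures 85.0 mm from the ram in the top view, and in the picture the key is under the gate at (250,335). The carriage is home, so I'll press the button.

Run:
```python
from h import *
b=[573.5,-117.7]; a=np.radians(7.7)
arm.servo_line([*b,200],speed=250,rot=down(a)); arm.servo_line([*b,138],speed=100); arm.hold(.3)
f0=arm.get_obs()["contact_force"][2]
def st(m,hit=None):
    o=arm.get_obs(); F=o["contact_force"][2]-f0; print(m,hit,"z %.2f F %.2f t %.2f"%(o["eef_pos"][2],F,o["t"])); return o["eef_pos"][2],F
h=arm.servo_line([*b,114],speed=8,stop_force=1.3); z0,_=st("touch",h)
if h:
    for d in (5,9.5):
        st(d,arm.servo_line([*b,z0-d],speed=10,stop_force=10))
    for d in np.arange(10,14.6,.5):
        hit=arm.servo_line([*b,z0-d],speed=4,stop_force=6); z,F=st(d,hit)
        if F>12.5 or hit: break
    arm.hold(1.0); st("held")
```

```text
touch True z 123.87 F 2.05 t 27.33
5 False z 118.88 F 2.66 t 27.97
9.5 False z 114.41 F 5.27 t 28.57
10.0 False z 114.11 F 6.92 t 28.84
10.5 False z 113.65 F 7.35 t 29.12
11.0 False z 113.22 F 8.39 t 29.39
11.5 False z 112.80 F 8.20 t 29.67
12.0 False z 112.33 F 8.95 t 29.94
12.5 False z 111.88 F 9.83 t 30.22
13.0 False z 111.44 F 9.57 t 30.49
13.5 False z 111.01 F 10.83 t 30.77
14.0 False z 110.57 F 10.64 t 31.04
14.5 False z 110.29 F 13.81 t 31.32
held None z 110.29 F 12.25 t 32.32
```

The force jumped at 110.3 mm, 13.6 mm below first touch. It then held at about 12 N for a second, so the button is at its second stop. I'll release it and check.

Run:
```python
from h import *
b=[573.5,-117.7]
arm.servo_line([*b,126],speed=15); arm.servo_line([*b,220],speed=150)
a=np.radians(7.7); arm.servo_line([380,-300,260],speed=250); arm.hold(.5)
ims=[]
for n in ("scene","top"):
    c=arm.read_camera(n); W=cloud(c); h=cv2.cvtColor(c["color"],cv2.COLOR_BGR2HSV); D=np.hypot(W[...,0]-572,W[...,1]+118)
    o=(h[...,0]<20)&(h[...,1]>150)&(D<30)&(W[...,2]>100); r=((h[...,0]<12)|(h[...,0]>170))&(h[...,1]>130)&(D<140)&(D>30)&(W[...,2]>50)
    print(n,"button",W[o].mean(0).round(1),"topz",np.percentile(W[o][:,2],90).round(1),"post",W[r].mean(0).round(1))
    for t in ("key_black_center","key_grey_center","screwdriver","brush"): print(t,[np.round(x["point"]) for x in arm.tip_of(t,n)[:1]])
    u,v=(int(t) for t in pix(c,[566,-70,60])); ims.append(cv2.resize(c["color"][v-40:v+40,u-50:u+50],(400,320),interpolation=cv2.INTER_CUBIC))
cv2.imwrite("pics/end.png",np.hstack(ims)); o=arm.get_obs(); print(o["t"],np.round(o["contact_force"],1))
```

```text
scene button [ 576.3 -115.3  120.6] topz 123.5 post [566.1 -31.8  64. ]
key_black_center [array([472., 273.,   9.])]
key_grey_center [array([550., 382.,  12.])]
screwdriver [array([ 491., -364.,    1.])]
brush [array([ 695., -373.,   -0.])]
top button [ 571.5 -119.7  123.8] topz 125.5 post [559.1 -35.7  71.8]
key_black_center []
key_grey_center [array([558., 378.,  10.])]
screwdriver [array([ 488., -363.,   -5.])]
brush [array([ 693., -374.,   -0.])]
36.575 [ 0.8 -0.6 -0.1]
```

View pics/end.png

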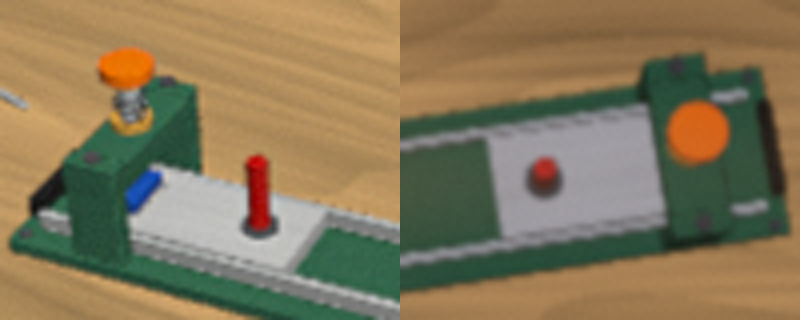

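The button is back up at (127,62), the key is under the gate at (143,190), and the carriage is home. I'll hand the job in.

```bash
python3 -c "
from h import *
arm.sign_off(); print(arm.get_obs()['t'])"
```

```text
the job is handed in; nothing more can be done
the job is handed in; nothing more can be done
```

The job is done and handed in at about 36.6 s of the 67 s allowed; no verdict is reported.

- **Key:** I took the smallest of the three blue keys; the gripper closed to 37.9 mm on its 38 mm length. It went into the pocket on the first try, with no contact force.
- **Carriage:** I pushed it by the post to a sharp stop. The top camera then put the post 85.0 mm from the ram axis, which is exactly home.
- **Button:** I touched it at 123.9 mm. The first stop came near 114.1 mm and the second, where the force jumped, at 110.3 mm. I held it there for 1 s; the highest force read was 13.8 N, settling to 12.3 N.

**Last checks:**
- The button's height and the post's position matched their values from before the press, to within 0.2 mm.
- The key showed under the gate. It is half hidden there, so its final seating is inferred from the earlier picture of it in the pocket.
- The grey key, screwdriver and brush were found where they started, within the networks' error.
- The top camera's network missed the black key at the end, but the scene camera placed it unmoved.
- The two cameras disagreed with each other by about 3–5 mm throughout. I used values in between, and the insertion and the end stop bore them out.

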